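# Seat a cutter arbor in the bench spindle

### The job

Fit the cutter arbor (the holder with two drive slots in its flange, not the plain plug) into the taper of the upright bench spindle: take it from the rack, feel for the position where its slots drop over the spindle's two drive dogs, and press it gently but firmly fully home, past the stiff retaining plunger, until the flange sits flush on the spindle's face. Never ram it. Then let go, leaving the plug and everything else where they are.

Things in the scene. Friction and masses are not known exactly. Their poses are not given: they have to be found in the camera images.
- arbor: steel cutter arbor, 0.25 to 0.4 kg, standing shank down in one of the rack's two places. Origin on its axis in the flange's underside, z up, away from the shank. Flange 56 mm across, from 0 to 17 mm up, cut through its whole height by two drive slots open to the arbor's +x and -x sides, each 15 mm wide (along y) and reaching in to 17.5 mm from the axis
- arbor_grip (a point): where to grip the arbor: on its axis, 40 mm above the flange's underside (23 mm above the flange's top); axes as the arbor's. Body 36 mm in diameter with two flats 30 mm apart facing +y and -y, from 17 to 49 mm above the underside: close the fingers along y. Above it, to 61 mm, a dark collet nut 28 mm across
- arbor_stud (a point): lower end of the arbor's shank, 52 mm below the flange's underside. The shank tapers from 31.8 mm diameter at the flange to 20 mm at 40 mm below it; then a stud 11 mm in diameter to this point
- nose (a point): centre of the flat top face (60 mm diameter) of the bench spindle, 80 mm above the bench; home for the arbor's origin. z up, x and y along the base plate, whatever the spindle's angle. Taper bore 33.8 mm in diameter at the face, 21.8 mm at 42 mm below it: 1 mm clearance all round the seated shank
- dogs_top (a point): point on the spindle axis level with the tops of the two drive dogs, 9 mm above the face; not lined up, the flange rests here. Dogs: steel blocks on opposite sides, 12 mm wide, 19 to 29 mm from the axis. Their line lies within 30 degrees (0.52 rad) either side of this point's x axis: NOT measured, see or feel it. Slots clear them by 1.5 mm a side (about 3.5 degrees)
- plunger_rest (a point): top of the retaining plunger in the bore as it stands at the start, 47 mm below the face. It meets the arbor's stud when the flange, slots over the dogs, is still 5 mm above the face. About 10 N in all (arbor's weight included) slides it down those 5 mm; it stays where it is pushed
- spindle_unit: bench spindle unit, fixed: grey base plate 120 x 104 x 12 mm, round grey housing 74 mm in diameter, steel spindle at the top. Origin in the underside, below the axis. The spindle is braked: light contact does not turn it, about 0.9 N m does. More than 60 N between arbor and this unit at any time counts as ramming
- rack: aluminium rack, fixed, 80 x 220 x 60 mm, with two holes of 37 mm diameter 55 mm to either side of its middle along its y axis. Origin in the middle of its underside. The flanges rest on its top, 60 mm above the bench
- plug: blanking plug in the rack's other place: same taper shank, a plain round flange of 56 mm diameter and 9 mm height without slots, a black knob of 30 mm diameter up to 33 mm above the flange's underside, where its origin lies. To be left there
- lock_cylinder: nickel lock cylinder 38 x 70 x 17 mm lying on the bench nearer the robot, bystander; origin in its underside
- tape_roll: yellow roll of tape, 69 mm diameter, 19 mm high, lying flat on the bench nearer the robot, bystander; origin in its underside
- driver_violet: small screwdriver with a violet handle, 164 mm long, 14 mm high, lying on the bench beyond the work, bystander; origin in its underside
Mind the look-alikes: they are no part of the job. What is shaped like the plug but orange is not meant.

How it is judged:
By the outcome, as a careful person would: the job done as asked, in the order asked, and still so for the second after the job is handed in, with the robot touching nothing.
It also fails if it takes over 58 s, if anything falls off the work surface, if the arm or the gripper's body presses on something with over 40 N, if the wrist force passes 120 N, or if a joint passes its speed limit or range.

### The arm

A 6-joint arm with a two-finger parallel gripper is mounted at the origin on a cart in front of the work surface, level with it; the furniture and walls round the work are solid. World frame = base frame: x ahead of the robot, y to its left, z up, the work surface at z = 0. Lengths are in m, angles in rad, forces in N, time in s.
With the tool pointing down it reaches from about 0.3 to 0.75 m from the base axis. Payload 8.5 kg.
Tool frame: the origin (TCP) lies midway between the tips of the shut fingers; the grasp point (between the pads) lies 19 mm behind it; x points along the fingers, y is the direction in which the jaws open and shut, and the axes are right-handed (so a half turn about x gives the same grasp; the last joint's range is limited). The gripper opens to 88 mm and grips with 3 to 60 N. Pads are 18 mm wide; open, the fingers measure 123 mm over their backs; the gripper's body (75 mm by 187 mm) begins 45 mm behind the grasp point.
Start: joints at [1.094, 0.381, 1.297, -0, 1.464, -0.215], TCP at [0.142, 0.531, 0.239] pointing down, gripper open.
Joint ranges: [-3.11, 3.11], [-0.89, 2.33], [0.22, 2.48], [-1.42, 4.56], [0.17, 2.85], [-2.88, 2.88]. Speed limits (rad/s): [2.39, 2.39, 3.14, 3.14, 3.14, 3.14].

### API

Orientations are given as a unit quaternion [w, x, y, z].
In Python, from workcell import get_obs, camera, camera_info, finish_job gives the robot as it stands. The module is installed in compiled form; this text tells all that it offers.
- The arm moves only by the tool apply_moves, never from a script. Its argument "targets" is a list of rows, each a list of 7 numbers: the finger opening in m, from 0 to 0.0881, then the shift along the tool's x, y, z in m, then the turn, a rotation vector about the tool's x, y, z in rad. A call has 1 to 10 rows; each row shifts and turns the pose as measured when the row begins, along the tool's axes as they then stand; what a row does not reach is not made up. A row lasts 1/10 s, in which the tool goes at most 50 mm and 8.59 degrees, less where a joint would pass 70% of its speed; a pose out of reach is approached as far as the arm can. A call with a gripper value outside its range is refused whole. The fingers move at their own pace and stop on an object; "grip_force" is the grip in N (left out, the last holds). Time passes only in rows, so rows that do not move let the fingers close. It gives the time, the measured TCP pose, the force and the opening at its end, in the units of the state.
- get_obs(): the state, without advancing time (a new reading comes with each control period).
- camera(name): name is "scene" or "side" or "wrist"; returns (picture, depth): 384x512x3 uint8, red, green, blue; 384x512 float32, m along the optical axis (not along the pixel's ray), 0 where there is no reading.
- camera_info(name): a dict with "fx", "fy", "cx", "cy" (pixels), "position" and "rotation" of the camera in the world. Camera axes: x right, y up, looking along -z (the intrinsics and any distortion apply to the point x, -y, -z); pixel columns grow to the right and rows downward; lengths in m; the calibration is good to about 2 mm. A picture is of the moment at which its call begins: read the wrist's pose just before it. camera_info takes no time and is no camera call; for the wrist camera it gives the pose at the moment of the call.
- finish_job(): hands the job in, once; it reports no verdict.
The state is a dict: "time_s": time; "joints": joint angles; "qvel": joint speeds; "effort": joint torques, N m; "eef_pos": TCP position; "orientation": TCP orientation; "contact_force": force on the tool from outside, world axes, zero at the start; "moment": the same for the moment, N m; "opening": finger opening in m.
Only numpy, scipy, OpenCV 4.12 (cv2) and the standard library are available. Lean on these libraries where they do the work, as an engineer would, in place of code of your own. Each camera call takes 0.05 s, during which the arm holds its last target.

## Working session

There is one attempt and no reset: what is moved stays moved. The work goes in short steps, Python scripts to look and compute and a tool call to move; the robot and the scene stay as the last step left them, time stands still between calls to the robot, and variables do not carry over. Pictures are saved under pics/ and viewed, and the job is handed in when it is done.

Besides the shell and the picture viewer there is one more tool, called after "Call:" as name(argument=value, ...) on one line, values as JSON. apply_moves: Moves the arm, as the interface text tells. Its arguments: {"type":"object","properties":{"targets":{"type":"array"},"grip_force":{"type":"number"}},"required":["targets"]}

```bash
mkdir -p pics
python3 - <<'E'
from workcell import *
import cv2,numpy as np
o=get_obs();print(o)
for n in ["scene","side","wrist"]:
    i=camera_info(n);print(n,i)
    p,d=camera(n);np.savez(f"{n}0.npz",p=p,d=d,pos=i["position"],rot=i["rotation"])
    cv2.imwrite(f"pics/{n}0.png",p[:,:,::-1])
E
```

```text
{'time_s': 0.0, 'joints': array([ 1.09369692e+00,  3.81201119e-01,  1.29826299e+00,  4.07457370e-05,
        1.46360692e+00, -2.15288926e-01]), 'qvel': array([ 0.00011231, -0.00081411,  0.0010212 , -0.00174925, -0.00262331,
        0.00034667]), 'effort': array([ 1.63561097e-03, -4.37920511e+01, -2.24552250e+01,  7.13458308e-02,
        3.53143830e-02, -1.49458433e-04]), 'eef_pos': array([0.14220983, 0.53100419, 0.23813427]), 'orientation': array([ 0.70086565,  0.09181454,  0.70124731, -0.09278817]), 'contact_force': array([-1.15144785, -0.02566631,  0.25063782]), 'moment': array([-0.03838495, -0.03183158, -0.04045121]), 'opening': 0.08813451456689461}
scene {'fx': 410.30864632263, 'fy': 410.30864632263, 'cx': 260.07946612795365, 'cy': 197.66835252790278, 'position': array([-0.17131168, -0.74274122,  0.64108472]), 'rotation': array([ 0.80325746,  0.47051603, -0.17996194, -0.31781412])}
side {'fx': 396.77361725044074, 'fy': 396.77361725044074, 'cx': 252.5563557611603, 'cy': 181.68354319574794, 'position': array([ 0.16737837, -0.45626492,  0.76124369]), 'rotation': array([ 0.88527739,  0.32969984, -0.11754253, -0.30621187])}
wrist {'fx': 293.5953749803, 'fy': 293.5953749803, 'cx': 254.58723360524584, 'cy': 191.02774244958727, 'position': array([0.07200845, 0.5500718 , 0.38345056]), 'rotation': array([ 0.7847826 , -0.11474706, -0.08768076,  0.60271176])}
```

View pics/scene0.png

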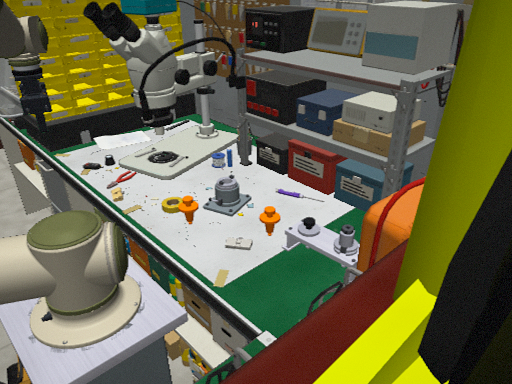

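View pics/side0.png

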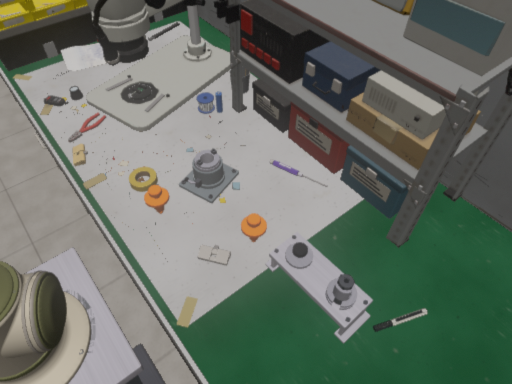

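View pics/wrist0.png

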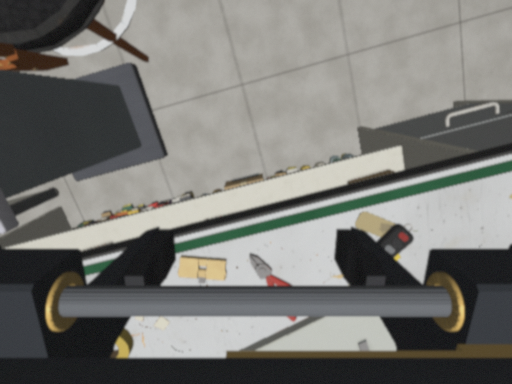

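```bash
cat > h.py <<'E'
import numpy as np,cv2
from scipy.spatial.transform import Rotation as R
def rot(q): return R.from_quat([q[1],q[2],q[3],q[0]])
def ray(i,u,v):
    u=np.asarray(u,float);v=np.asarray(v,float)
    c=np.stack([(u-i['cx'])/i['fx'],-(v-i['cy'])/i['fy'],-np.ones_like(u)],-1)
    return rot(i['rotation']).apply(c.reshape(-1,3))
def plane(i,u,v,z):
    r=ray(i,u,v);p=np.asarray(i['position']);return p+r*((z-p[2])/r[:,2])[:,None]
def cloud(i,d):
    v,u=np.mgrid[0:d.shape[0],0:d.shape[1]]
    P=np.asarray(i['position'])+ray(i,u.ravel(),v.ravel())*d.reshape(-1,1)
    return P.reshape(*d.shape,3)
E
python3 - <<'E'
from h import *
from workcell import camera_info
for n,boxes in [("side",[(330,270,60,45),(280,235,50,40),(175,140,70,65)]),("scene",[(325,215,40,45),(290,210,35,35),(195,170,65,55)])]:
    i=camera_info(n);z=np.load(n+"0.npz");p,d=z['p'],z['d']
    P=cloud(i,d)
    for k,(x,y,w,h) in enumerate(boxes):
        cv2.imwrite(f"pics/{n}_z{k}.png",cv2.resize(p[y:y+h,x:x+w,::-1],None,fx=8,fy=8,interpolation=cv2.INTER_CUBIC))
        Q=P[y:y+h,x:x+w].reshape(-1,3);Q=Q[d[y:y+h,x:x+w].ravel()>0]
        print(n,k,"heights",np.histogram(Q[:,2],bins=np.arange(-.01,.16,.005)))
for n in ["side"]:
    i=camera_info(n)
    print(plane(i,[345],[278],.121),plane(i,[300],[247],.093),plane(i,[208],[158],.08))
i=camera_info("scene");print(plane(i,[347],[228],.121),plane(i,[308],[219],.093),plane(i,[228],[181],.08))
E
python3 -c "
import cv2,numpy as np
a=[cv2.resize(cv2.imread(f'pics/{n}_z{k}.png'),(390,290)) for n in('side','scene') for k in(0,2)]
cv2.imwrite('pics/m1.png',np.vstack([np.hstack(a[:2]),np.hstack(a[2:])]))"
```

```text
side 0 heights (array([   6, 1186,  104,   10,    3,    1,    5,    1,    0,    0,    0,
         12,    6,  319,  311,   33,   35,  241,   27,   24,   22,   24,
         22,   71,   28,   83,  116,    0,    0,    0,    0,    0,    0]), array([-0.01 , -0.005,  0.   ,  0.005,  0.01 ,  0.015,  0.02 ,  0.025,
        0.03 ,  0.035,  0.04 ,  0.045,  0.05 ,  0.055,  0.06 ,  0.065,
        0.07 ,  0.075,  0.08 ,  0.085,  0.09 ,  0.095,  0.1  ,  0.105,
        0.11 ,  0.115,  0.12 ,  0.125,  0.13 ,  0.135,  0.14 ,  0.145,
        0.15 ,  0.155]))
side 1 heights (array([  2, 405,  62,   0,   0,   0,   0,   0,   0,   0,   0,   9,  14,
       485, 457, 298,  62,   3,  16,  20, 158,   0,   0,   0,   0,   0,
         0,   0,   0,   0,   0,   0,   0]), array([-0.01 , -0.005,  0.   ,  0.005,  0.01 ,  0.015,  0.02 ,  0.025,
        0.03 ,  0.035,  0.04 ,  0.045,  0.05 ,  0.055,  0.06 ,  0.065,
        0.07 ,  0.075,  0.08 ,  0.085,  0.09 ,  0.095,  0.1  ,  0.105,
        0.11 ,  0.115,  0.12 ,  0.125,  0.13 ,  0.135,  0.14 ,  0.145,
        0.15 ,  0.155]))
side 2 heights (array([   2, 1715, 1040, 
[... 1613 characters left out ...]
53,   45,
         37,   38,   46,   68,   74,   44,   58,   76,   20,    4,    0,
          0,    0,    0,    0,    0,    0,    0,    0,    0,    0,    0]), array([-0.01 , -0.005,  0.   ,  0.005,  0.01 ,  0.015,  0.02 ,  0.025,
        0.03 ,  0.035,  0.04 ,  0.045,  0.05 ,  0.055,  0.06 ,  0.065,
        0.07 ,  0.075,  0.08 ,  0.085,  0.09 ,  0.095,  0.1  ,  0.105,
        0.11 ,  0.115,  0.12 ,  0.125,  0.13 ,  0.135,  0.14 ,  0.145,
        0.15 ,  0.155]))
[[ 0.50415666 -0.29987754  0.121     ]] [[ 0.49863339 -0.19296464  0.093     ]] [[0.4997982  0.13023842 0.08      ]]
[[ 0.49708789 -0.30426063  0.121     ]] [[ 0.49599121 -0.18981501  0.093     ]] [[0.49846439 0.12914067 0.08      ]]
```

View pics/m1.png

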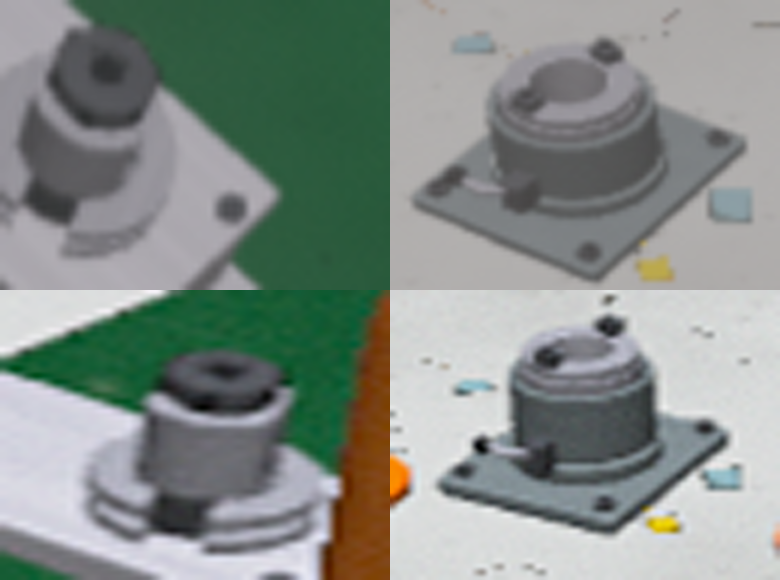

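Run:
```python
from h import *
from workcell import camera_info,get_obs
o=get_obs();T=rot(o['orientation']);print("tool axes\n",T.as_matrix().round(3))
i=camera_info('wrist');C=rot(i['rotation'])
print("cam in tool pos",T.inv().apply(i['position']-o['eef_pos']).round(4),"\ncam axes in tool\n",(T.inv()*C).as_matrix().round(3))
def circ(Q):
    A=np.c_[Q,np.ones(len(Q))];s=np.linalg.lstsq(A,(Q**2).sum(1),rcond=None)[0]
    c=s[:2]/2;return c,np.sqrt(s[2]+c@c)
for n in ["side","scene"]:
    i=camera_info(n);z=np.load(n+"0.npz");p,d=z['p'],z['d'];P=cloud(i,d).reshape(-1,3);ok=d.ravel()>0
    P=P[ok]
    def near(c,r,z0,z1):
        m=(np.hypot(P[:,0]-c[0],P[:,1]-c[1])<r)&(P[:,2]>z0)&(P[:,2]<z1);return P[m]
    A=near((.5,-.3),.05,.117,.125);print(n,"nut top",len(A),A.mean(0), (A.max(0)+A.min(0))/2)
    A=near((.5,-.3),.05,.085,.105);print("body side circ",circ(A[:,:2]))
    A=near((.5,-.3),.05,.074,.081);print("flange top bbox mid",(A.max(0)+A.min(0))/2,A.max(0)-A.min(0))
    A=near((.5,-.19),.05,.088,.097);print("plug top",len(A),A.mean(0))
    A=near((.5,.13),.05,.02,.055);print("housing",circ(A[:,:2]))
    A=near((.5,.13),.045,.074,.084);print("nose bbox mid",(A.max(0)+A.min(0))/2,A.max(0)-A.min(0))
    A=near((.5,.13),.045,.085,.097);print("dogs",len(A),A.round(3).tolist()[:40])
    # rack top, plate top
    A=near((.5,-.245),.14,.055,.064);rc=cv2.minAreaRect((A[:,:2]*1000).astype(np.float32));print("rack",rc)
    A=near((.5,.13),.085,.008,.016);rc=cv2.minAreaRect((A[:,:2]*1000).astype(np.float32));print("plate",rc)
```

```text
tool axes
 [[-0.     0.259  0.966]
 [-0.001  0.966 -0.259]
 [-1.    -0.001 -0.   ]]
cam in tool pos [-0.1452  0.     -0.0728] 
cam axes in tool
 [[-0.001  0.286 -0.958]
 [ 1.    -0.001 -0.001]
 [-0.001 -0.958 -0.286]]
side nut top 189 [ 0.5011476  -0.30411942  0.12029763] [ 0.50134664 -0.30345463  0.12035333]
body side circ (array([ 0.5016851 , -0.30408294]), np.float64(0.017005725454389692))
flange top bbox mid [ 0.50136204 -0.30386512  0.07724207] [0.05457867 0.05536667 0.00638779]
plug top 168 [ 0.49648273 -0.19485929  0.09238997]
housing (array([0.4933063 , 0.12896186]), np.float64(0.033089502094398995))
nose bbox mid [0.49694356 0.13309428 0.0789777 ] [0.05993304 0.05944679 0.00989237]
dogs 40 [[0.524, 0.144, 0.088], [0.519, 0.14, 0.091], [0.522, 0.14, 0.09], [0.524, 0.14, 0.088], [0.527, 0.139, 0.087], [0.517, 0.141, 0.088], [0.519, 0.14, 0.088], [0.519, 0.136, 0.09], [0.521, 0.135, 0.09], [0.524, 0.134, 0.089], [0.525, 0.133, 0.089], [0.516, 0.14, 0.086], [0.517, 0.137, 0.088], [0.518, 0.134, 0.09], [0.519, 0.132, 0.09], [0.523, 0.133, 0.087], [0.516, 0.136, 0.086], [0.517, 0.
[... 1268 characters left out ...]
, 0.142, 0.088], [0.521, 0.137, 0.09], [0.522, 0.133, 0.091], [0.516, 0.141, 0.086], [0.516, 0.136, 0.088], [0.519, 0.134, 0.088], [0.523, 0.135, 0.086], [0.514, 0.134, 0.086], [0.517, 0.133, 0.086], [0.52, 0.131, 0.085], [0.475, 0.132, 0.091], [0.469, 0.134, 0.089], [0.47, 0.13, 0.09], [0.472, 0.129, 0.09], [0.475, 0.127, 0.089], [0.477, 0.125, 0.089], [0.469, 0.134, 0.085], [0.471, 0.132, 0.085], [0.468, 0.123, 0.09], [0.474, 0.126, 0.087], [0.476, 0.124, 0.087], [0.469, 0.121, 0.087]]
rack ((498.80029296875, -248.80223083496094), (84.23422241210938, 201.23939514160156), 2.0683748722076416)
plate ((494.573974609375, 131.5927734375), (123.6517562866211, 104.91259765625), 20.638591766357422)
```

```bash
cat >> h.py <<'E'
def go(pos,R3,n=None,o=None):
    """print rows to reach target (pos, Rotation) : rotation first then shift"""
    from workcell import get_obs
    o=o or get_obs();T=rot(o['orientation'])
    dr=(T.inv()*R3).as_rotvec(); dp=R3.inv().apply(np.asarray(pos)-o['eef_pos'])
    print("turn",dr.round(4),"deg",np.degrees(np.linalg.norm(dr)).round(1),"| then shift (new tool axes)",dp.round(4),"| dist",np.linalg.norm(dp).round(3),"| shift in current axes",T.inv().apply(np.asarray(pos)-o['eef_pos']).round(4))
def down(yaw_y):
    "tool x down, tool y at angle yaw_y (deg)"
    a=np.radians(yaw_y);x=np.array([0,0,-1.]);y=np.array([np.cos(a),np.sin(a),0]);return R.from_matrix(np.c_[x,y,np.cross(x,y)])
E
python3 - <<'E'
from h import *
from workcell import camera_info
for n,(x,y,w,h),uv in [("side",(310,260,70,60),(337.7,300)),("scene",(320,210,50,50),(343.5,248))]:
    i=camera_info(n);P=plane(i,[uv[0]],[uv[1]],.069)[0]
    v=P[:2]-[.501,-.304];print(n,P,np.degrees(np.arctan2(v[1],v[0])),np.linalg.norm(v))
go((.496,.132+.0,.30),down(75))
# view spindle: camera above
for y in (75,90,101):
    D=down(y);t=np.array([.496,.132,.28]);print(y,t-D.apply([0,0,-.073]));go(t-D.apply([0,0,-.073]),D)
E
```

```text
side [ 0.48819627 -0.3094219   0.069     ] -157.0491579056827 0.013904401638698013
scene [ 0.49036904 -0.30533857  0.069     ] -172.8235223803198 0.010714896331633913
turn [ 0.     -0.0002  0.001 ] deg 0.1 | then shift (new tool axes) [-0.0617 -0.2939  0.445 ] | dist 0.537 | shift in current axes [-0.0615 -0.294   0.445 ]
75 [0.56651259 0.11310621 0.28      ]
turn [ 0.     -0.0002  0.001 ] deg 0.1 | then shift (new tool axes) [-0.0417 -0.2939  0.518 ] | dist 0.597 | shift in current axes [-0.0415 -0.294   0.518 ]
90 [0.569 0.132 0.28 ]
turn [-0.2618 -0.0004  0.001 ] deg 15.0 | then shift (new tool axes) [-0.0417 -0.3991  0.4267] | dist 0.586 | shift in current axes [-0.0415 -0.2751  0.5155]
101 [0.56765878 0.14592906 0.28      ]
turn [-0.4538 -0.0005  0.001 ] deg 26.0 | then shift (new tool axes) [-0.0417 -0.4592  0.3441] | dist 0.575 | shift in current axes [-0.0416 -0.262   0.5106]
```

Run:
```python
from h import *
from workcell import camera_info
g={}
for n in ["side","scene"]:
    i=camera_info(n);z=np.load(n+"0.npz");d=z['d'];P=cloud(i,d)[d>0]
    P=P[(P[:,2]>.1)&(P[:,2]<.7)&(P[:,0]>.0)&(P[:,0]<.9)&(P[:,1]>-.6)&(P[:,1]<.9)]
    for x,y,zz in P:
        k=(int(x//.1),int(y//.1));g.setdefault(k,[]).append(zz)
for k in sorted(g):
    if len(g[k])>5: print((k[0]/10,k[1]/10),len(g[k]),round(min(g[k]),2),round(max(g[k]),2))
```

```text
(0.0, -0.1) 7554 0.1 0.22
(0.0, 0.0) 513 0.15 0.22
(0.0, 0.1) 20 0.58 0.59
(0.0, 0.2) 171 0.53 0.59
(0.0, 0.3) 696 0.46 0.58
(0.0, 0.4) 188 0.3 0.47
(0.1, -0.1) 105 0.11 0.16
(0.1, 0.0) 37 0.11 0.17
(0.1, 0.3) 424 0.46 0.55
(0.1, 0.4) 1822 0.24 0.54
(0.1, 0.5) 420 0.25 0.54
(0.1, 0.6) 33 0.32 0.35
(0.2, 0.4) 10 0.47 0.5
(0.2, 0.5) 21 0.47 0.53
(0.3, 0.4) 380 0.47 0.56
(0.3, 0.5) 509 0.45 0.56
(0.4, -0.4) 263 0.1 0.12
(0.4, -0.3) 77 0.1 0.12
(0.4, 0.3) 175 0.37 0.44
(0.4, 0.4) 2914 0.16 0.55
(0.4, 0.5) 2059 0.15 0.55
(0.4, 0.6) 13 0.24 0.32
(0.5, -0.4) 118 0.1 0.12
(0.5, -0.3) 51 0.11 0.12
(0.5, 0.3) 151 0.43 0.46
(0.5, 0.4) 2472 0.15 0.55
(0.5, 0.5) 1356 0.15 0.55
(0.6, 0.2) 104 0.29 0.46
(0.6, 0.3) 390 0.29 0.46
(0.6, 0.4) 105 0.29 0.34
(0.6, 0.5) 682 0.24 0.55
(0.6, 0.6) 12 0.36 0.36
(0.7, -0.3) 17475 0.1 0.56
(0.7, -0.2) 13740 0.1 0.56
(0.7, -0.1) 7218 0.1 0.46
(0.7, 0.0) 6011 0.1 0.46
(0.7, 0.1) 6886 0.1 0.53
(0.7, 0.2) 4858 0.1 0.53
(0.7, 0.3) 1335 0.1 0.53
(0.7, 0.4) 51 0.1 0.5
(0.7, 0.5) 852 0.2 0.53
(0.7, 0.6) 874 0.1 0.47
(0.8, -0.3) 2797 0.1 0.56
(0.8, -0.2) 601 0.12 0.56
(0.8, -0.1) 2909 0.1 0.54
(0.8, 0.0) 2270 0.29 0.54
(0.8, 0.1) 1310 0.1 0.54
(0.8, 0.2) 340 0.1 0.53
(0.8, 0.3) 20 0.1 0.53
(0.8, 0.5) 94 0.21 0.35
(0.8, 0.6) 27 0.22 0.36
```

Call:
apply_moves(targets=[[0.0881,0,0,0,0.146,0,0],[0.0881,0,0,0,0.146,0,0],[0.0881,0,0,0,0.146,0,0],[0.0881,0,0,0,0.146,0,0],[0.0881,0,0,0,0.146,0,0],[0.0881,0,0,0,0.146,0,0],[0.0881,0,0,0,0.146,0,0],[0.0881,0,0,0,0.146,0,0],[0.0881,0,0,0,0.146,0,0],[0.0881,0,0,0,0.146,0,0]])

```text
time_s: 1.15
eef_pos: [0.1416, 0.5299, 0.2355]
orientation: [-0.451, -0.543, -0.449, 0.548]
contact_force: [1.4, 1.1, -0.5]
opening: 0.0879
```

Call:
apply_moves(targets=[[0.0881,0,0,0,0.146,0,0],[0.0881,0,0,0,0.146,0,0],[0.0881,0,0,0,0.146,0,0],[0.0881,0,0,0,0.146,0,0],[0.0881,0,0,0,0.146,0,0],[0.0881,0,0,0,0.146,0,0],[0.0881,0,0,0,0.146,0,0],[0.0881,0,0,0,0.146,0,0]])

```text
time_s: 1.95
eef_pos: [0.1412, 0.529, 0.2332]
orientation: [-0.067, -0.702, -0.06, 0.707]
contact_force: [0.3, -0.4, 0.7]
opening: 0.0878
```

Run:
```python
from h import *
from workcell import get_obs
o=get_obs();print(o['time_s'],o['joints'].round(3),o['eef_pos'],rot(o['orientation']).as_matrix().round(3))
go((.25,.3,.24),down(-75));go((.423,.115,.22),down(-75))
```

```text
1.95 [1.094 0.386 1.305 0.    1.463 2.485] [0.14115378 0.5290367  0.23323587] [[-0.006  0.179 -0.984]
 [-0.012 -0.984 -0.179]
 [-1.     0.01   0.008]]
turn [-0.0819  0.0084 -0.01  ] deg 4.8 | then shift (new tool axes) [-0.0068  0.2494 -0.0459] | dist 0.254 | shift in current axes [-0.0048  0.2449 -0.0661]
turn [-0.0819  0.0084 -0.01  ] deg 4.8 | then shift (new tool axes) [ 0.0132  0.4729 -0.1651] | dist 0.501 | shift in current axes [ 0.0163  0.4576 -0.2033]
```

Call:
apply_moves(targets=[[0.0881,0,0.041,-0.011,0,0,0],[0.0881,0,0.041,-0.011,0,0,0],[0.0881,0,0.041,-0.011,0,0,0],[0.0881,0,0.041,-0.011,0,0,0],[0.0881,0,0.041,-0.011,0,0,0],[0.0881,0,0.041,-0.011,0,0,0],[0.0881,0.002,0.036,-0.023,0,0,0],[0.0881,0.002,0.036,-0.023,0,0,0],[0.0881,0.002,0.036,-0.023,0,0,0],[0.0881,0.002,0.036,-0.023,0,0,0]])

```text
time_s: 2.95
eef_pos: [0.3681, 0.1618, 0.2263]
orientation: [-0.069, -0.702, -0.06, 0.707]
contact_force: [-0.0, 1.6, -0.4]
opening: 0.0878
```

Call:
apply_moves(targets=[[0.0881,0.002,0.036,-0.023,0,0,0],[0.0881,0.002,0.03,-0.02,0,0,0],[0.0881,0,0,0,0,0,0]])

```text
time_s: 3.25
eef_pos: [0.4266, 0.0983, 0.2219]
orientation: [-0.067, -0.702, -0.058, 0.707]
contact_force: [0.5, 0.7, 0.6]
opening: 0.0878
```

```bash
cat >> h.py <<'E'
def shot(n,name):
    from workcell import camera,camera_info,get_obs
    i=camera_info(n);o=get_obs();p,d=camera(n)
    import pickle;pickle.dump((i,o,p,d),open(name+".pkl","wb"))
    cv2.imwrite(f"pics/{name}.png",p[:,:,::-1]);return i,o,p,d
E
python3 - <<'E'
from h import *
i,o,p,d=shot("wrist","w1")
print(o['time_s'],o['joints'].round(3),o['eef_pos'],rot(o['orientation']).as_matrix().round(3))
E
```

```text
3.25 [-0.037  0.203  1.61  -0.014  1.334  1.36 ] [0.42655034 0.09828781 0.22188844] [[-0.007  0.176 -0.984]
 [-0.013 -0.984 -0.176]
 [-1.     0.012  0.009]]
```

View pics/w1.png

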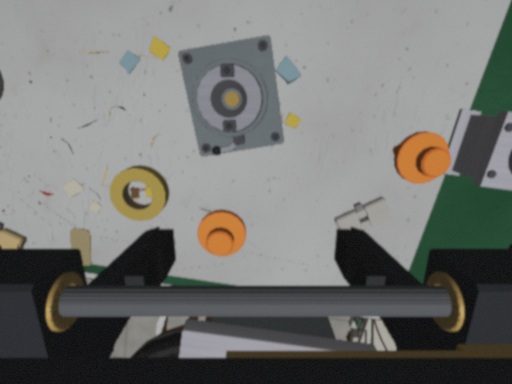

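Run:
```python
from h import *
import pickle
i,o,p,d=pickle.load(open("w1.pkl","rb"))
c=p[55:140,185:275];cv2.imwrite("pics/w1z.png",cv2.resize(c[:,:,::-1],None,fx=8,fy=7,interpolation=cv2.INTER_CUBIC))
P=cloud(i,d);Q=P[40:160,175:290]
h,b=np.histogram(Q[...,2],bins=np.arange(-.01,.1,.004));print([(round(x,3),n) for x,n in zip(b,h)])
```

```text
[(np.float64(-0.01), np.int64(0)), (np.float64(-0.006), np.int64(225)), (np.float64(-0.002), np.int64(3862)), (np.float64(0.002), np.int64(33)), (np.float64(0.006), np.int64(338)), (np.float64(0.01), np.int64(4266)), (np.float64(0.014), np.int64(302)), (np.float64(0.018), np.int64(29)), (np.float64(0.022), np.int64(7)), (np.float64(0.026), np.int64(2)), (np.float64(0.03), np.int64(170)), (np.float64(0.034), np.int64(98)), (np.float64(0.038), np.int64(204)), (np.float64(0.042), np.int64(61)), (np.float64(0.046), np.int64(55)), (np.float64(0.05), np.int64(69)), (np.float64(0.054), np.int64(89)), (np.float64(0.058), np.int64(81)), (np.float64(0.062), np.int64(1039)), (np.float64(0.066), np.int64(273)), (np.float64(0.07), np.int64(149)), (np.float64(0.074), np.int64(150)), (np.float64(0.078), np.int64(1928)), (np.float64(0.082), np.int64(6)), (np.float64(0.086), np.int64(299)), (np.float64(0.09), np.int64(6)), (np.float64(0.094), np.int64(0))]
```

View pics/w1z.png

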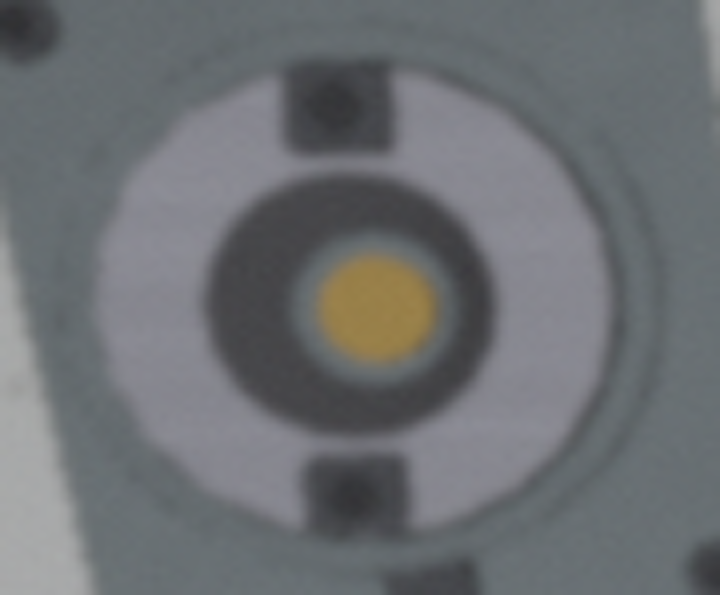

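Run:
```python
from h import *
import pickle
i,o,p,d=pickle.load(open("w1.pkl","rb"))
P=cloud(i,d)
m=np.zeros(d.shape,np.uint8);box=np.s_[40:160,175:290]
z=P[...,2]
def rim(mask,zz):
    cs,h=cv2.findContours(mask.astype(np.uint8),cv2.RETR_CCOMP,cv2.CHAIN_APPROX_NONE)
    out=[]
    for k,c in enumerate(cs):
        if len(c)>40:
            q=plane(i,c[:,0,0],c[:,0,1],zz)[:,:2];cc,r=cv2.minEnclosingCircle((q*1000).astype(np.float32));e=cv2.fitEllipse((q*1000).astype(np.float32));out.append((len(c),h[0][k][3],np.round(cc,1),round(r,1),np.round(e[0],2),np.round(e[1],1)))
    return out
M=np.zeros(d.shape,bool);M[box]=(z[box]>.074)&(z[box]<.096)
for x in rim(M,.080):print(x)
D=np.zeros(d.shape,bool);D[box]=(z[box]>.0845)&(z[box]<.096)
n,l,s,cen=cv2.connectedComponentsWithStats(D.astype(np.uint8))
C=[]
for k in range(1,n):
    if s[k,4]>30:
        q=plane(i,[cen[k][0]],[cen[k][1]],.089)[0];C.append(q)
        yy,xx=np.where(l==k);qq=plane(i,xx,yy,.089)[:,:2]
        print(s[k],cen[k],q,cv2.minAreaRect((qq*1000).astype(np.float32)))
v=C[0]-C[1];print("mid",(C[0]+C[1])/2,"sep",np.hypot(*v[:2]),"ang",np.degrees(np.arctan2(v[1],v[0])))
# colour: dark dogs
hsv=cv2.cvtColor(p,cv2.COLOR_RGB2HSV);g=hsv[...,2]
c0=np.array([229.5,97])
for (x0,y0,x1,y1) in [(217,60,238,79),(220,118,240,134)]:
    mm=(g[y0:y1,x0:x1]<105);yy,xx=np.where(mm);print("dark",mm.sum(),xx.mean()+x0,yy.mean()+y0,plane(i,[xx.mean()+x0],[yy.mean()+y0],.089))
# plate
M=np.zeros(d.shape,bool);M[30:165,170:300]=(z[30:165,170:300]>.007)&(z[30:165,170:300]<.2)
yy,xx=np.where(M);q=P[yy,xx,:2];print("plate",cv2.minAreaRect((q*1000).astype(np.float32)))
```

```text
(182, np.int32(-1), array([498.9, 134.2]), 29.8, array([498.87, 134.12]), array([58.3, 58.6]))
(104, np.int32(0), array([498.8, 133.9]), 16.7, array([498.87, 133.82]), array([32.3, 32.7]))
[220  65  14  12 166] [226.5  70.5] [0.52222164 0.13860639 0.089     ] ((522.1956176757812, 138.62525939941406), (8.96057415008545, 11.603378295898438), 10.224599838256836)
[223 121  13  11 141] [229.         125.92907801] [0.47552318 0.12924365 0.089     ] ((475.4363098144531, 129.2426300048828), (9.0653657913208, 11.28813648223877), 10.119940757751465)
mid [0.49887241 0.13392502 0.089     ] sep 0.04762779303650978 ang 11.33712041049349
dark 188 226.97872340425533 69.27659574468085 [[0.52328066 0.13834226 0.089     ]]
dark 173 229.2601156069364 126.24277456647398 [[0.4752843  0.12896388 0.089     ]]
plate ((498.6483459472656, 134.3048553466797), (120.25655364990234, 104.08399200439453), 19.328641891479492)
```

Call:
apply_moves(targets=[[0.0881,0,0.041,0.007,0,0,0],[0.0881,0,0.041,0.007,0,0,0],[0.0881,0,0.041,0.007,0,0,0],[0.0881,0,0.041,0.007,0,0,0],[0.0881,0,0.041,0.007,0,0,0],[0.0881,0,0.041,0.007,0,0,0],[0.0881,0,0.041,0.007,0,0,0],[0.0881,0,0.041,0.007,0,0,0],[0.0881,0,0.041,0.007,0,0,0],[0.0881,0,0.02,0.004,0,0,0]])

```text
time_s: 4.3
eef_pos: [0.4273, -0.295, 0.2268]
orientation: [-0.072, -0.7, -0.067, 0.707]
contact_force: [-0.3, -0.0, -0.0]
opening: 0.0879
```

Call:
apply_moves(targets=[[0.0881,0,0,0,0,0,0]])

```text
time_s: 4.4
eef_pos: [0.4272, -0.2959, 0.2265]
orientation: [-0.071, -0.7, -0.066, 0.707]
contact_force: [0.6, -0.0, 0.1]
opening: 0.0878
```

Run:
```python
from h import *
i,o,p,d=shot("wrist","w2")
print(o['time_s'],o['joints'].round(3),o['eef_pos'],rot(o['orientation']).as_matrix().round(3))
c=p[50:180,185:330];cv2.imwrite("pics/w2z.png",cv2.resize(c[:,:,::-1],None,fx=5,fy=4.5,interpolation=cv2.INTER_CUBIC))
```

```text
4.4 [-0.828  0.338  1.4   -0.012  1.403  0.55 ] [ 0.42723188 -0.29588598  0.22650836] [[-0.009  0.194 -0.981]
 [-0.008 -0.981 -0.194]
 [-1.     0.006  0.01 ]]
```

View pics/w2.png

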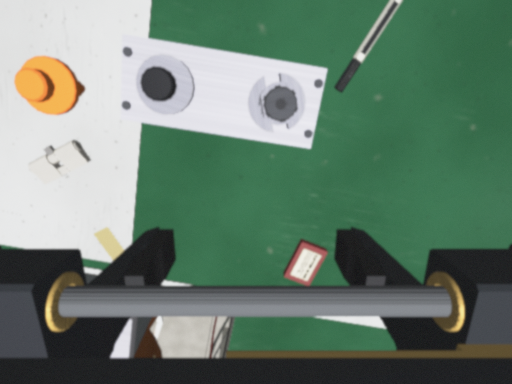

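View pics/w2z.png

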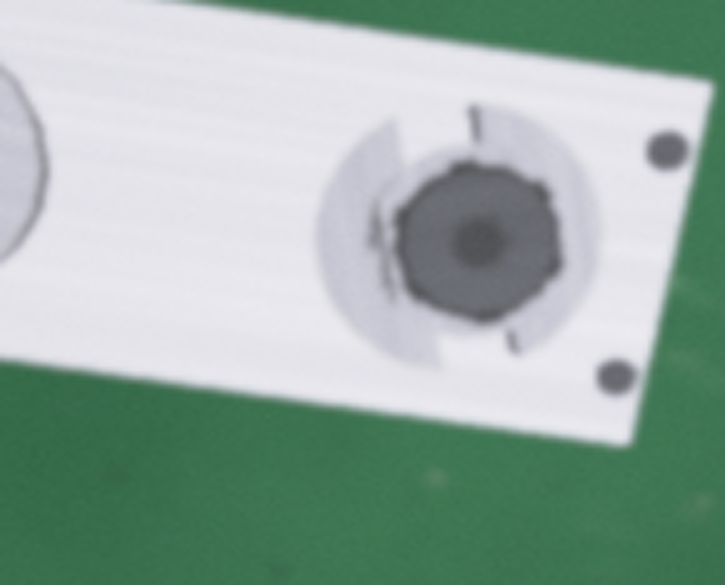

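Run:
```python
from h import *
import pickle
i,o,p,d=pickle.load(open("w2.pkl","rb"))
P=cloud(i,d);box=np.s_[60:145,235:320];z=P[...,2]
def comp(lo,hi,zz,mn=15):
    M=np.zeros(d.shape,bool);M[box]=(z[box]>lo)&(z[box]<hi);return M
N=comp(.116,.126,0);q=P[N];print("nut",N.sum(),q.mean(0),cv2.minEnclosingCircle((q[:,:2]*1000).astype(np.float32)))
F=comp(.070,.084,0)
yy,xx=np.where(F);q=plane(i,xx,yy,.077)[:,:2];print("flange z",np.median(z[F]),"circ",cv2.minEnclosingCircle((q*1000).astype(np.float32)))
A=comp(.070,.13,0)
c=np.array(cv2.minEnclosingCircle((q*1000).astype(np.float32))[0])/1000
# slot: radius 21-27mm ring at z=.077, gap angles
th=np.radians(np.arange(0,360,1));gap=[]
for r in (.0195,.0215,.0235,.0255):
    pts=np.c_[c[0]+r*np.cos(th),c[1]+r*np.sin(th),np.full_like(th,.077)]
    C=rot(i['rotation']).inv().apply(pts-i['position']);u=i['cx']+i['fx']*C[:,0]/-C[:,2];v=i['cy']-i['fy']*C[:,1]/-C[:,2]
    zz=z[v.round().astype(int),u.round().astype(int)]
    g=zz<.0695;e=np.flatnonzero(np.diff(np.r_[g,g[0]].astype(int)));print(r,e)
# seen slot polygons: minimal rect of gap pixels
G=np.zeros(d.shape,bool)
vv,uu=np.mgrid[60:145,235:320];q=plane(i,uu.ravel(),vv.ravel(),.077)[:,:2];r=np.hypot(*(q-c).T).reshape(vv.shape)
G[box]=(r<.0265)&(r>.0185)&(z[box]<.0695)
n,l,s,cen=cv2.connectedComponentsWithStats(G.astype(np.uint8));
C=[]
for k in range(1,n):
    if s[k,4]>15: w=plane(i,[cen[k][0]],[cen[k][1]],.077)[0];C.append(w);print(s[k],cen[k],w)
v=C[0]-C[1];print("ang",np.degrees(np.arctan2(v[1],v[0])),"mid",(C[0]+C[1])/2)
print("tool yaw y",np.degrees(np.arctan2(*rot(o['orientation']).as_matrix()[[1,0],1])))
```

```text
nut 948 [ 0.50357376 -0.30309657  0.11993854] ((503.4947814941406, -303.25543212890625), 14.788865089416504)
flange z 0.07630876834173589 circ ((503.1958923339844, -303.18603515625), 27.782562255859375)
0.0195 [14 43]
0.0215 [  4  43 182 214 217 220]
0.0235 [  4  40 183 218]
0.0255 [  5  37 184 218]
[265  74  16  13 130] [271.80769231  79.1       ] [ 0.52382776 -0.2944629   0.077     ]
[272 124  16   8  88] [279.31818182 127.86363636] [ 0.4813888  -0.31120714  0.077     ]
ang 21.531657042632283 mid [ 0.50260828 -0.30283502  0.077     ]
tool yaw y -78.82602740196728
```

Run:
```python
from h import *
go((.5033,-.3032,.15),down(-69))
```

```text
turn [-0.1707  0.0108 -0.0048] deg 9.8 | then shift (new tool axes) [ 0.0765  0.0353 -0.0679] | dist 0.108 | shift in current axes [ 0.0759  0.0228 -0.0737]
```

Call:
apply_moves(targets=[[0.07,0,0,0,-0.085,0.0054,-0.0024],[0.07,0,0,0,-0.085,0.0054,-0.0024],[0.07,0.0,0.0118,-0.0226,0,0,0],[0.07,0.02,0.0118,-0.0226,0,0,0],[0.07,0.02,0.0118,-0.0226,0,0,0],[0.07,0.02,0,0,0,0,0],[0.07,0.0,0,0,0,0,0],[0.07,0,0,0,0,0,0]])

```text
time_s: 5.25
eef_pos: [0.5077, -0.2851, 0.1679]
orientation: [0.135, 0.694, 0.137, -0.693]
contact_force: [-0.8, -0.2, 0.7]
opening: 0.0698
```

Run:
```python
from h import *
i,o,p,d=shot("wrist","w3")
print(o['joints'],o['eef_pos']);go((.5033,-.3032,.081),down(-69))
i,o,p,d=shot("side","s3");cv2.imwrite("pics/s3z.png",cv2.resize(p[210:350,260:430,::-1],None,fx=4,fy=4))
```

```text
[-0.71605845  0.49484853  1.32041294  0.00289186  1.32770457  0.46697936] [ 0.50772111 -0.28509386  0.16785284]
turn [ 0.0204 -0.0018  0.0027] deg 1.2 | then shift (new tool axes) [0.0869 0.0154 0.0105] | dist 0.089 | shift in current axes [0.0868 0.0154 0.0109]
```

View pics/w3.png

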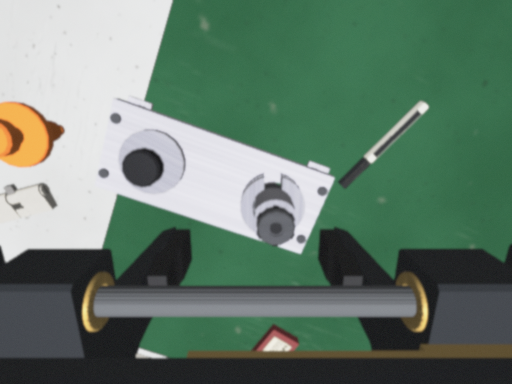

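View pics/s3z.png

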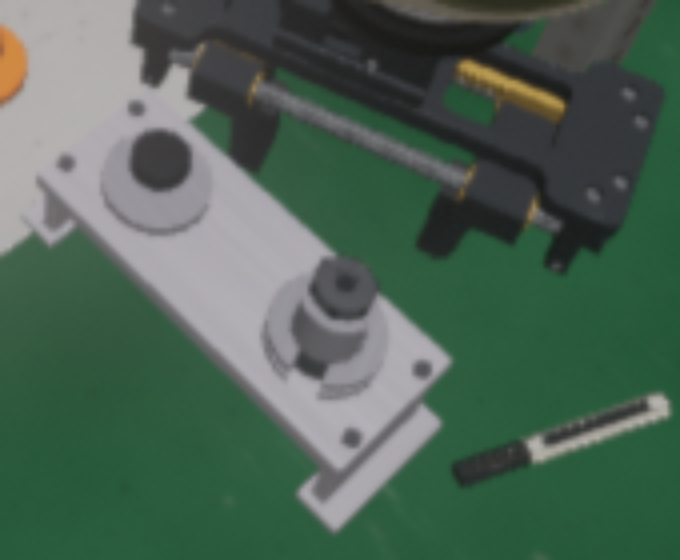

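Run:
```python
from h import *
import pickle
i,o,p,d=pickle.load(open("w3.pkl","rb"))
P=cloud(i,d);m=(P[...,2]>.115)&(P[...,2]<.127);m[:200]=0;m[250:]=0;m[:,:250]=0;m[:,305:]=0
q=P[m];print(m.sum(),q.mean(0),cv2.minEnclosingCircle((q[:,:2]*1000).astype(np.float32)))
```

```text
1165 [ 0.50479186 -0.30279349  0.11976137] ((503.6094055175781, -303.42529296875), 14.909064292907715)
```

Call:
apply_moves(targets=[[0.07,0,0.008,0.005,0.0204,-0.0018,0.0027],[0.07,0,0.0075,0.0055,0,0,0],[0.07,0.0,0,0,0,0,0],[0.07,0.02,0,0,0,0,0],[0.07,0.02,0,0,0,0,0],[0.07,0,0,0,0,0,0]])

```text
time_s: 5.95
eef_pos: [0.5029, -0.3081, 0.1315]
orientation: [0.129, 0.697, 0.124, -0.694]
contact_force: [-0.9, -0.1, 0.4]
opening: 0.0697
```

Run:
```python
from h import *
go((.5035,-.3033,.081),down(-69))
```

```text
turn [-0.0058 -0.0036 -0.0082] deg 0.6 | then shift (new tool axes) [ 0.0505 -0.0043 -0.0023] | dist 0.051 | shift in current axes [ 0.0504 -0.0047 -0.0021]
```

Call:
apply_moves(targets=[[0.07,0,-0.0045,-0.002,-0.0058,-0.0036,-0.0082],[0.07,0.012,0,0,0,0,0],[0.07,0.012,0,0,0,0,0],[0.07,0.012,0,0,0,0,0],[0.07,0.005,0,0,0,0,0],[0.07,0,0,0,0,0,0]])

```text
time_s: 6.55
eef_pos: [0.5037, -0.3036, 0.0893]
orientation: [0.129, 0.696, 0.128, -0.695]
contact_force: [-0.5, 0.1, 1.0]
opening: 0.0698
```

Run:
```python
from h import *
go((.5035,-.3033,.081),down(-69))
```

```text
turn [ 0.     -0.001  -0.0017] deg 0.1 | then shift (new tool axes) [ 0.0083 -0.0003  0.0001] | dist 0.008 | shift in current axes [ 0.0083 -0.0003  0.0001]
```

Call:
apply_moves(targets=[[0.07,0.006,0,0,0,0,0],[0.07,0.0015,0,0,0,0,0],[0.045,0,0,0,0,0,0],[0.03,0,0,0,0,0,0],[0.02,0,0,0,0,0,0],[0.02,0,0,0,0,0,0],[0.02,0,0,0,0,0,0]], grip_force=45)

```text
time_s: 7.25
eef_pos: [0.5042, -0.304, 0.0822]
orientation: [0.13, 0.696, 0.128, -0.694]
contact_force: [-0.7, 4.7, 1.5]
opening: 0.0324
```

Run:
```python
from h import *
from workcell import get_obs
o=get_obs();print(o['contact_force'],o['moment'],o['joints']);go((.5035,-.3033,.081),down(-69))
```

```text
[-0.71722392  4.65864395  1.5414066 ] [0.64622278 0.16576772 0.00706534] [-7.43644152e-01  5.96803903e-01  1.41197948e+00  1.62203531e-04
  1.12871861e+00  4.60558918e-01]
turn [ 0.     -0.0019 -0.0036] deg 0.2 | then shift (new tool axes) [ 0.0012 -0.0009  0.0004] | dist 0.002 | shift in current axes [ 0.0012 -0.0009  0.0004]
```

Call:
apply_moves(targets=[[0.02,0,0,0,0,0,0],[0.02,0,0,0,0,0,0],[0.02,0,0,0,0,0,0]])

```text
time_s: 7.55
eef_pos: [0.5041, -0.3039, 0.0822]
orientation: [0.13, 0.696, 0.128, -0.694]
contact_force: [0.3, 0.4, -0.7]
opening: 0.0299
```

Run:
```python
from h import *
from workcell import get_obs
o=get_obs();print(o['contact_force'],o['moment'],o['opening']);go((.5035,-.3033,.081),down(-69))
```

```text
[ 0.28936344  0.35580654 -0.72423288] [0.07547531 0.12101132 0.03137817] 0.029881390102681652
turn [ 0.     -0.0019 -0.0034] deg 0.2 | then shift (new tool axes) [ 0.0012 -0.0008  0.0004] | dist 0.001 | shift in current axes [ 0.0012 -0.0008  0.0004]
```

Call:
apply_moves(targets=[[0.02,-0.01,0,0,0,0,0],[0.02,-0.02,0,0,0,0,0],[0.02,-0.025,0,0,0,0,0],[0.02,-0.025,0,0,0,0,0],[0.02,-0.025,0,0,0,0,0],[0.02,0,0,0,0,0,0]])

```text
time_s: 8.15
eef_pos: [0.5027, -0.3027, 0.1911]
orientation: [-0.128, -0.695, -0.129, 0.696]
contact_force: [-0.5, -0.1, -3.8]
opening: 0.0297
```

Run:
```python
from h import *
from workcell import get_obs
o=get_obs();print(o['contact_force'],o['moment'],o['opening'],o['eef_pos'])
i,o,p,d=shot("side","s4");cv2.imwrite("pics/s4z.png",cv2.resize(p[190:340,260:430,::-1],None,fx=4,fy=4))
```

```text
[-0.54048189 -0.12615158 -3.82469925] [-0.01404844  0.03907198  0.00466413] 0.029692365607914592 [ 0.50265739 -0.30272897  0.19108328]
```

View pics/s4z.png

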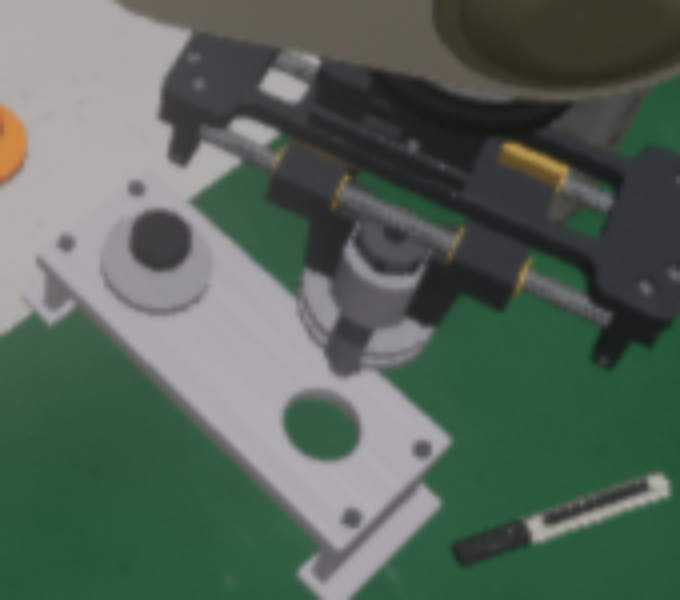

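Run:
```python
from h import *
from workcell import camera_info
for n in ["side","scene"]:
    i=camera_info(n);z=np.load(n+"0.npz");d=z['d'];P=cloud(i,d)[d>0]
    P=P[(P[:,2]>.13)&(P[:,0]>.4)&(P[:,0]<.75)&(P[:,1]>-.05)&(P[:,1]<.33)&(P[:,2]<.6)]
    r=np.hypot(P[:,0]-.5,P[:,1]-.134);k=np.argsort(r)[:1000:100];print(n,P[k].round(3).tolist())
go((.4989,.1339,.19),down(-78.8))
```

```text
side [[0.71, 0.123, 0.393], [0.714, 0.122, 0.382], [0.714, 0.153, 0.376], [0.714, 0.157, 0.18], [0.716, 0.152, 0.376], [0.713, 0.089, 0.388], [0.714, 0.088, 0.388], [0.714, 0.08, 0.377], [0.713, 0.07, 0.191], [0.714, 0.2, 0.372]]
scene [[0.546, 0.312, 0.449], [0.517, 0.327, 0.446], [0.712, 0.137, 0.177], [0.71, 0.093, 0.375], [0.716, 0.131, 0.374], [0.713, 0.089, 0.392], [0.637, 0.306, 0.443], [0.716, 0.188, 0.193], [0.725, 0.129, 0.248], [0.726, 0.116, 0.209]]
turn [0.171  0.0029 0.0048] deg 9.8 | then shift (new tool axes) [-0.0011 -0.4284 -0.0816] | dist 0.436 | shift in current axes [ 0.0006 -0.4083 -0.1533]
```

Call:
apply_moves(targets=[[0.02,0,0,0,0.0855,0.0015,0.0024],[0.02,0,0,0,0.0855,0.0015,0.0024],[0.02,0,-0.03,-0.006,0,0,0],[0.02,0,-0.042,-0.008,0,0,0],[0.02,0,-0.042,-0.008,0,0,0],[0.02,0,-0.042,-0.008,0,0,0],[0.02,0,-0.042,-0.008,0,0,0],[0.02,0,-0.042,-0.008,0,0,0],[0.02,0,-0.042,-0.008,0,0,0],[0.02,0,-0.042,-0.008,0,0,0]])

```text
time_s: 9.2
eef_pos: [0.4958, 0.0374, 0.174]
orientation: [-0.058, -0.696, -0.068, 0.713]
contact_force: [0.8, 0.4, -4.5]
opening: 0.0295
```

Call:
apply_moves(targets=[[0.02,0,-0.042,-0.008,0,0,0],[0.02,0,-0.03,-0.006,0,0,0],[0.02,0,0,0,0,0,0]])

```text
time_s: 9.5
eef_pos: [0.4932, 0.1182, 0.1702]
orientation: [-0.059, -0.693, -0.071, 0.715]
contact_force: [0.4, -0.4, -4.0]
opening: 0.0295
```

Run:
```python
from h import *
from workcell import get_obs
o=get_obs();print(o['contact_force'],o['moment'],o['opening'],o['eef_pos'],o['time_s'],o['joints'])
go((.4989,.1339,.175),down(-78.8))
```

```text
[ 0.42019722 -0.39220111 -3.9788636 ] [-0.07484792  0.09205222  0.02065663] 0.029488492730341105 [0.49316035 0.11816567 0.1702109 ] 9.5 [-0.00550609  0.38243121  1.50889171  0.01408913  1.28394812  1.3778425 ]
turn [-0.0122  0.0304  0.0198] deg 2.2 | then shift (new tool axes) [-0.0048 -0.0143 -0.0087] | dist 0.017 | shift in current axes [-0.0048 -0.0145 -0.0084]
```

Call:
apply_moves(targets=[[0.02,-0.01,0,0,-0.0122,0.0304,0.0198],[0.02,-0.001,-0.012,-0.008,0,0,0],[0.02,0,0,0,0,0,0],[0.02,0,0,0,0,0,0]])

```text
time_s: 9.9
eef_pos: [0.4983, 0.1311, 0.1795]
orientation: [-0.07, -0.703, -0.068, 0.704]
contact_force: [-0.3, 0.2, -3.3]
opening: 0.0296
```

Run:
```python
from h import *
i,o,p,d=shot("wrist","w5");print(o['contact_force'],o['eef_pos'],o['time_s'])
go((.4989,.1339,.175),down(-78.8))
i2,o2,p2,d2=shot("side","s5")
i3,o3,p3,d3=shot("scene","c5")
a=cv2.resize(p2[90:210,150:270],(400,400));b=cv2.resize(p3[110:220,175:285],(400,400))
cv2.imwrite("pics/m5.png",np.hstack([a,b])[:,:,::-1])
go((.4989,.1339,.175),down(-78.8))
```

```text
[-0.25810719  0.16294976 -3.25748723] [0.49830338 0.13107276 0.17953372] 9.9
turn [ 0.0001  0.002  -0.0015] deg 0.1 | then shift (new tool axes) [ 0.0045 -0.0027 -0.0011] | dist 0.005 | shift in current axes [ 0.0045 -0.0027 -0.0011]
turn [-0.0001  0.0021 -0.0015] deg 0.1 | then shift (new tool axes) [ 0.0045 -0.0028 -0.0012] | dist 0.005 | shift in current axes [ 0.0045 -0.0028 -0.0012]
```

View pics/m5.png

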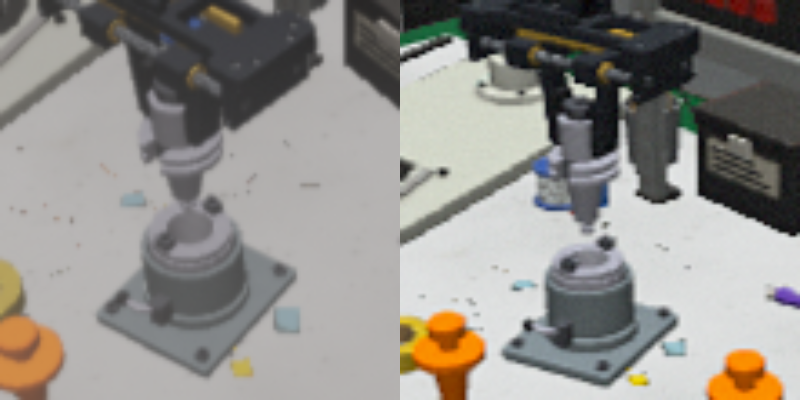

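View pics/w5.png

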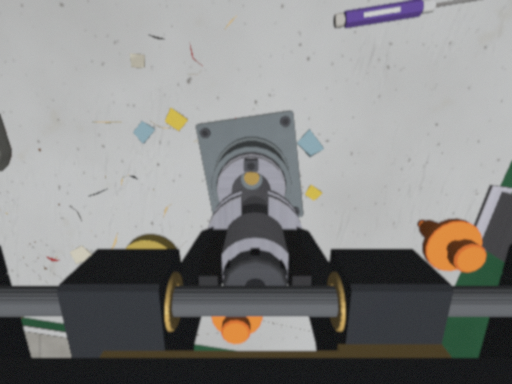

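```bash
python3 - <<'E'
from h import *
import pickle
i,o,p,d=pickle.load(open("w5.pkl","rb"))
P=cloud(i,d);z=P[...,2]
def circ(Q):
    A=np.c_[Q,np.ones(len(Q))];s=np.linalg.lstsq(A,(Q**2).sum(1),rcond=None)[0]
    c=s[:2]/2;return c,np.sqrt(s[2]+c@c)
def outer(lo,hi,box,zz):
    M=np.zeros(d.shape,bool);M[box]=(z[box]>lo)&(z[box]<hi)
    yy,xx=np.where(M);q=plane(i,xx,yy,zz)[:,:2]
    h=cv2.convexHull((q*1000).astype(np.float32))[:,0]
    return q,h
B=np.s_[150:260,195:320]
h,b=np.histogram(z[B],bins=np.arange(0,.24,.004));print([(round(x,3),n) for x,n in zip(b,h) if n>20])
q,h=outer(.168,.180,B,.174);print("flange n",len(q),"x",q.min(0),q.max(0));print(h.round(1).tolist())
far=h[h[:,0]>505];print("flange circle",circ(far))
q,h=outer(.076,.083,np.s_[130:230,200:310],.080);far=h[h[:,0]>495];print("nose circle",circ(far),len(far))
D=np.zeros(d.shape,bool);D[150:175,235:265]=(z[150:175,235:265]>.085)&(z[150:175,235:265]<.094);yy,xx=np.where(D);print("dog",D.sum(),plane(i,[xx.mean()],[yy.mean()],.089))
E
python3 -c "
import cv2;p=cv2.imread('pics/w5.png');cv2.imwrite('pics/w5z.png',cv2.resize(p[130:270,190:320],None,fx=5,fy=4.2,interpolation=cv2.INTER_CUBIC))"
```

```text
[(np.float64(0.0), np.int64(545)), (np.float64(0.008), np.int64(1119)), (np.float64(0.012), np.int64(293)), (np.float64(0.016), np.int64(27)), (np.float64(0.02), np.int64(102)), (np.float64(0.028), np.int64(44)), (np.float64(0.032), np.int64(136)), (np.float64(0.036), np.int64(38)), (np.float64(0.04), np.int64(51)), (np.float64(0.044), np.int64(86)), (np.float64(0.048), np.int64(67)), (np.float64(0.052), np.int64(80)), (np.float64(0.056), np.int64(90)), (np.float64(0.06), np.int64(137)), (np.float64(0.064), np.int64(765)), (np.float64(0.068), np.int64(111)), (np.float64(0.072), np.int64(126)), (np.float64(0.076), np.int64(1012)), (np.float64(0.08), np.int64(225)), (np.float64(0.084), np.int64(54)), (np.float64(0.088), np.int64(114)), (np.float64(0.132), np.int64(22)), (np.float64(0.136), np.int64(23)), (np.float64(0.14), np.int64(24)), (np.float64(0.156), np.int64(107)), (np.float64(0.16), np.int64(247)), (np.float64(0.164), np.int64(86)), (np.float64(0.168), np.int64(190)), (np.float64(0.172), np.int64(1360)), (np.float64(0.176), np.int64(160)), (np.float64(0.18), np.int64(297)), (n
[... 930 characters left out ...]
 [501.0, 154.8000030517578], [501.70001220703125, 151.5], [509.20001220703125, 113.69999694824219], [509.70001220703125, 111.0], [510.1000061035156, 109.30000305175781], [511.79998779296875, 106.9000015258789], [512.4000244140625, 107.0], [513.5, 107.30000305175781], [516.7000122070312, 109.80000305175781], [519.7999877929688, 112.30000305175781], [522.2000122070312, 115.0999984741211], [524.0999755859375, 117.69999694824219], [526.5, 123.30000305175781], [526.7999877929688, 124.5]]
flange circle (array([503.20072688, 132.08215376]), np.float64(24.846650414322312))
nose circle (array([500.09981812, 134.31140943]), np.float64(29.20038664483409)) 31
dog 168 [[0.52332428 0.13890486 0.089     ]]
```

View pics/w5z.png

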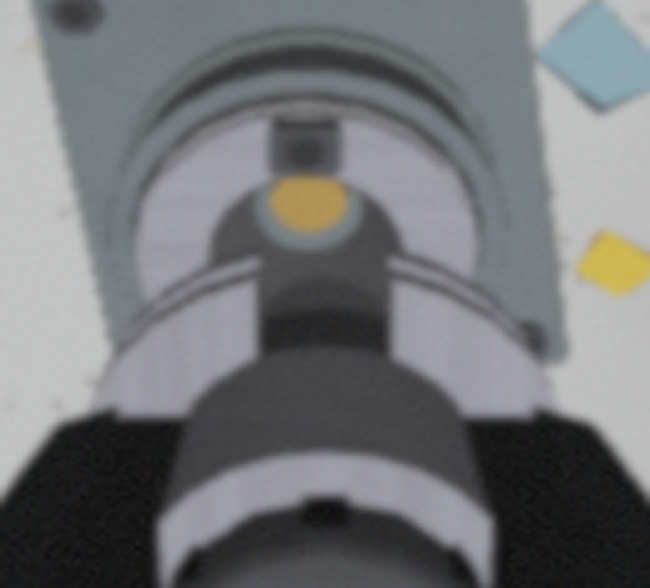

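Run:
```python
from h import *
import pickle
from scipy.optimize import least_squares
i,o,p,d=pickle.load(open("w5.pkl","rb"))
P=cloud(i,d);z=P[...,2]
def fit(h,r,c0):
    s=least_squares(lambda c:np.hypot(*(h-c).T)-r,c0,loss='soft_l1',f_scale=.3);return s.x.round(2),np.abs(s.fun).mean().round(2)
def outer(lo,hi,box,zz):
    M=np.zeros(d.shape,bool);M[box]=(z[box]>lo)&(z[box]<hi);yy,xx=np.where(M);return cv2.convexHull((plane(i,xx,yy,zz)[:,:2]*1000).astype(np.float32))[:,0]
B=np.s_[150:260,195:320]
h=outer(.168,.180,B,.174);k=(h[:,0]>512.3)|((h[:,1]>140)&(h[:,0]>501.3)&~((h[:,0]<502)&(h[:,1]<157)));k&=~((h[:,0]<511)&(h[:,1]<130))
for r in (27.7,28.2):print("flange",fit(h[k],r,[498,131]))
h=outer(.076,.083,np.s_[130:230,200:310],.080);k=h[:,0]>499
for r in (29.5,30):print("nose",fit(h[k],r,[498,133]))
print(o['eef_pos'])
# slot edges at z .174: gap pixels between flange parts, row-wise
for row in range(192,212,3):
    r=z[row,195:320];f=np.flatnonzero((r>.168)&(r<.181))+195;g=np.diff(f);
    if len(g) and g.max()>5:
        k=g.argmax();a,b=f[k]+.5,f[k+1]-.5;m=plane(i,[a,b],[row,row],.174)[:,:2]*1000;print(row,a,b,m.mean(0).round(2),np.linalg.norm(m[1]-m[0]).round(1))
```

```text
flange (array([499.63, 130.85]), np.float64(0.23))
flange (array([499.03, 130.62]), np.float64(0.35))
nose (array([499.73, 134.31]), np.float64(0.17))
nose (array([499.15, 134.41]), np.float64(0.31))
[0.49830338 0.13107276 0.17953372]
195 240.5 267.5 [525.6  136.33] 14.5
198 240.5 267.5 [523.94 136.  ] 14.6
201 240.5 267.5 [522.26 135.67] 14.6
204 241.5 267.5 [520.62 135.06] 14.1
207 240.5 267.5 [518.87 134.99] 14.7
210 241.5 248.5 [516.2  139.48] 3.8
```

Call:
apply_moves(targets=[[0.02,0,-0.0031,-0.0005,0,0,0],[0.02,0.01,0,0,0,0,0],[0.02,0.01,0,0,0,0,0],[0.02,0.008,0,0,0,0,0],[0.02,0,0,0,0,0,0]])

```text
time_s: 10.55
eef_pos: [0.4978, 0.1333, 0.1483]
orientation: [-0.069, -0.703, -0.068, 0.705]
contact_force: [0.4, -0.2, -3.4]
opening: 0.0297
```

Run:
```python
from h import *
i,o,p,d=shot("wrist","w6");print(o['contact_force'],o['moment'],o['eef_pos'],o['time_s'])
go((.4981,.1342,.115),down(-78.8))
cv2.imwrite('pics/w6z.png',cv2.resize(p[130:270,190:320,::-1],None,fx=5,fy=4.2,interpolation=cv2.INTER_CUBIC))
```

```text
[ 0.38288432 -0.16317407 -3.42522476] [-0.02896079  0.15832808 -0.00131316] [0.49775242 0.13334772 0.14829511] 10.55
turn [-0.0016  0.003  -0.0014] deg 0.2 | then shift (new tool axes) [ 0.0338 -0.0008 -0.0003] | dist 0.034 | shift in current axes [ 0.0338 -0.0008 -0.0004]
```

View pics/w6z.png

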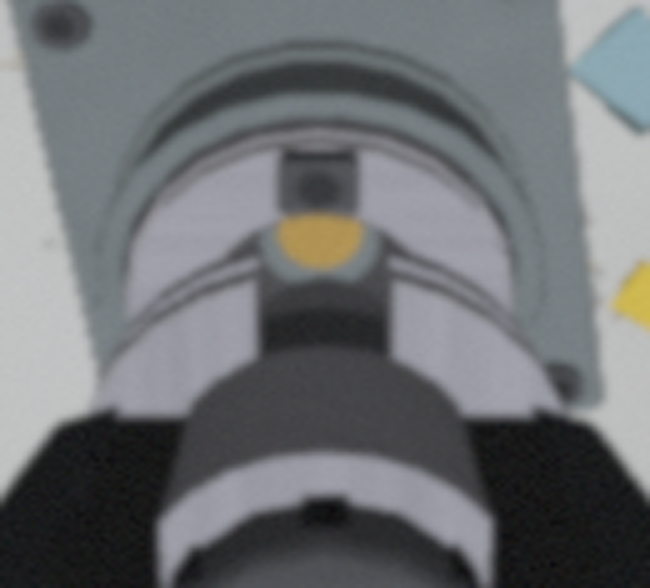

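Call:
apply_moves(targets=[[0.02,0.002,-0.0009,-0.0003,0,0.003,-0.0014],[0.02,0.008,0,0,0,0,0],[0.02,0.008,0,0,0,0,0],[0.02,0.004,0,0,0,0,0],[0.02,0,0,0,0,0,0]])

```text
time_s: 11.1
eef_pos: [0.4984, 0.1344, 0.1252]
orientation: [0.068, 0.704, 0.068, -0.703]
contact_force: [0.5, 0.3, -3.1]
opening: 0.0295
```

Run:
```python
from h import *
i,o,p,d=shot("wrist","w7");print(o['contact_force'],o['moment'],o['eef_pos'],o['time_s'])
go((.4981,.1342,.111),down(-78.8))
cv2.imwrite('pics/w7z.png',cv2.resize(p[130:270,190:320,::-1],None,fx=5,fy=4.2,interpolation=cv2.INTER_CUBIC))
```

```text
[ 0.53262922  0.28578151 -3.07792946] [0.00944755 0.14526037 0.04670678] [0.49842036 0.1343987  0.12521149] 11.1
turn [-0.0016 -0.0015 -0.0001] deg 0.1 | then shift (new tool axes) [0.0145 0.0001 0.0005] | dist 0.014 | shift in current axes [0.0145 0.0001 0.0005]
```

View pics/w7z.png

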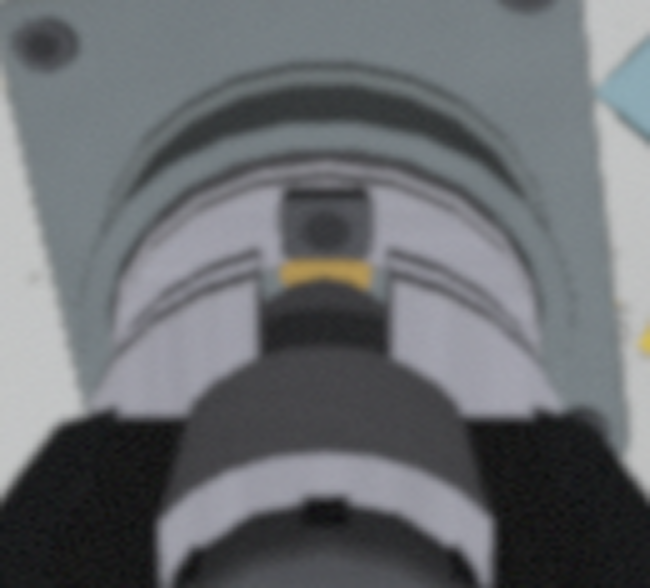

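Call:
apply_moves(targets=[[0.02,0.004,0,0.0003,0,0,0],[0.02,0.004,0,0,0,0,0],[0.02,0.002,0,0,0,0,0],[0.02,0.001,0,0,0,0,0]])

```text
time_s: 11.55
eef_pos: [0.4986, 0.1344, 0.1141]
orientation: [0.068, 0.705, 0.068, -0.703]
contact_force: [-0.6, 0.4, -3.6]
opening: 0.0298
```

Run:
```python
from h import *
from workcell import get_obs
o=get_obs();print(o['contact_force'],o['moment'],o['eef_pos'],o['time_s'])
go((.4981,.1342,.109),down(-78.8))
```

```text
[-0.60356003  0.43077089 -3.57646789] [0.00552848 0.10717958 0.04636625] [0.498594   0.13437004 0.11409362] 11.55
turn [-0.0015 -0.0028 -0.0003] deg 0.2 | then shift (new tool axes) [0.0051 0.0001 0.0005] | dist 0.005 | shift in current axes [0.0051 0.0001 0.0005]
```

Call:
apply_moves(targets=[[0.02,0.002,0,0.0004,0,-0.0028,0],[0.02,0.0015,0,0,0,0,0],[0.02,0.001,0,0,0,0,0]])

```text
time_s: 11.85
eef_pos: [0.4983, 0.1343, 0.1093]
orientation: [0.069, 0.704, 0.068, -0.704]
contact_force: [-0.4, 0.1, -2.9]
opening: 0.0296
```

Call:
apply_moves(targets=[[0.02,0.001,0,0,0,0,0],[0.02,0.001,0,0,0,0,0]])

```text
time_s: 12.05
eef_pos: [0.4983, 0.1343, 0.1072]
orientation: [0.069, 0.704, 0.068, -0.704]
contact_force: [-0.5, 0.3, -3.3]
opening: 0.0295
```

Call:
apply_moves(targets=[[0.02,0.001,0,0,0,0,0],[0.02,0.001,0,0,0,0,0]])

```text
time_s: 12.25
eef_pos: [0.499, 0.1344, 0.1066]
orientation: [0.069, 0.705, 0.068, -0.703]
contact_force: [-2.7, 0.3, 5.8]
opening: 0.0298
```

Call:
apply_moves(targets=[[0.02,0.001,0,0,0,0,0],[0.02,0.001,0,0,0,0,0]])

```text
time_s: 12.45
eef_pos: [0.4989, 0.1344, 0.1062]
orientation: [0.069, 0.705, 0.068, -0.702]
contact_force: [-3.0, -0.4, 5.7]
opening: 0.0295
```

Call:
apply_moves(targets=[[0.02,0.002,0,0.0003,0,0,0],[0.02,0.002,0,0.0003,0,0,0]])

```text
time_s: 12.65
eef_pos: [0.4986, 0.1344, 0.104]
orientation: [0.069, 0.706, 0.068, -0.702]
contact_force: [-2.2, 0.1, 7.0]
opening: 0.0295
```

Run:
```python
from h import *
from workcell import get_obs
o=get_obs();print(o['contact_force'],o['moment'],o['eef_pos'],o['time_s'])
go((.4983,.1343,.102),down(-78.8))
```

```text
[-2.20020361  0.12935511  6.99105549] [ 0.01899741  0.72665172 -0.03533363] [0.49857858 0.13439152 0.10403311] 12.65
turn [-0.001  -0.0058 -0.0015] deg 0.3 | then shift (new tool axes) [0.002  0.     0.0003] | dist 0.002 | shift in current axes [0.002  0.     0.0003]
```

Call:
apply_moves(targets=[[0.02,0.002,0,0.0003,0,-0.003,0]])

```text
time_s: 12.75
eef_pos: [0.4985, 0.1344, 0.1029]
orientation: [0.069, 0.705, 0.068, -0.702]
contact_force: [-1.7, 0.2, 7.0]
opening: 0.0291
```

Call:
apply_moves(targets=[[0.02,0.002,0,0.0002,0,-0.003,0]])

```text
time_s: 12.85
eef_pos: [0.4987, 0.1344, 0.1021]
orientation: [0.069, 0.705, 0.068, -0.703]
contact_force: [-6.6, -0.5, 21.5]
opening: 0.0296
```

Run:
```python
from h import *
from workcell import get_obs
o=get_obs();print(o['contact_force'],o['moment'],o['eef_pos'],o['time_s'],o['opening'])
go((.4983,.1343,.102),down(-78.8))
```

```text
[-6.6038981  -0.54669108 21.49253711] [-0.09605636  1.38518421  0.00149955] [0.49870812 0.13443897 0.10213495] 12.85 0.02956547028515038
turn [-0.0008 -0.003  -0.0019] deg 0.2 | then shift (new tool axes) [0.0001 0.0001 0.0004] | dist 0.0 | shift in current axes [0.0001 0.0001 0.0004]
```

Call:
apply_moves(targets=[[0.02,0.002,0,0.0004,0,-0.003,0],[0.02,0.002,0,0.0004,0,-0.002,0]])

```text
time_s: 13.05
eef_pos: [0.4987, 0.1344, 0.1022]
orientation: [0.07, 0.705, 0.068, -0.703]
contact_force: [-6.1, -0.5, 17.9]
opening: 0.03
```

Run:
```python
from h import *
from workcell import get_obs
o=get_obs();print(o['contact_force'],o['moment'],o['eef_pos'],o['time_s'],o['opening'])
go((.4983,.1343,.102),down(-78.8))
i2,o2,p2,d2=shot("side","s8")
i3,o3,p3,d3=shot("scene","c8")
a=cv2.resize(p2[110:210,160:260],(400,400),interpolation=cv2.INTER_CUBIC);b=cv2.resize(p3[140:220,185:265],(400,400),interpolation=cv2.INTER_CUBIC)
cv2.imwrite("pics/m8.png",np.hstack([a,b])[:,:,::-1])
i,o,p,d=shot("wrist","w8");P=cloud(i,d);z=P[...,2]
c=z[150:260,195:320];h,b=np.histogram(c,bins=np.arange(.06,.12,.002));print([(round(x,3),n) for x,n in zip(b,h)])
cv2.imwrite('pics/w8z.png',cv2.resize(p[130:270,190:320,::-1],None,fx=5,fy=4.2,interpolation=cv2.INTER_CUBIC))
```

```text
[-6.11573988 -0.54528992 17.91672944] [-0.11194386  1.2412019  -0.03067815] [0.4987208  0.13441505 0.1021677 ] 13.05 0.029961367921388503
turn [-0.0006 -0.0026 -0.0028] deg 0.2 | then shift (new tool axes) [0.0002 0.     0.0004] | dist 0.0 | shift in current axes [0.0002 0.     0.0004]
[(np.float64(0.06), np.int64(116)), (np.float64(0.062), np.int64(198)), (np.float64(0.064), np.int64(1176)), (np.float64(0.066), np.int64(178)), (np.float64(0.068), np.int64(59)), (np.float64(0.07), np.int64(172)), (np.float64(0.072), np.int64(143)), (np.float64(0.074), np.int64(60)), (np.float64(0.076), np.int64(78)), (np.float64(0.078), np.int64(537)), (np.float64(0.08), np.int64(144)), (np.float64(0.082), np.int64(103)), (np.float64(0.084), np.int64(173)), (np.float64(0.086), np.int64(165)), (np.float64(0.088), np.int64(277)), (np.float64(0.09), np.int64(81)), (np.float64(0.092), np.int64(88)), (np.float64(0.094), np.int64(475)), (np.float64(0.096), np.int64(890)), (np.float64(0.098), np.int64(68)), (np.float64(0.1), np.int64(80)), (np.float64(0.102), np.int64(138)), (np.float64(0.104), np.int64(134)), (np.float64(0.106), np.int64(162)), (np.float64(0.108), np.int64(173)), (np.float64(0.11), np.int64(192)), (np.float64(0.112), np.int64(186)), (np.float64(0.114), np.int64(190)), (np.float64(0.116), np.int64(192))]
```

View pics/m8.png

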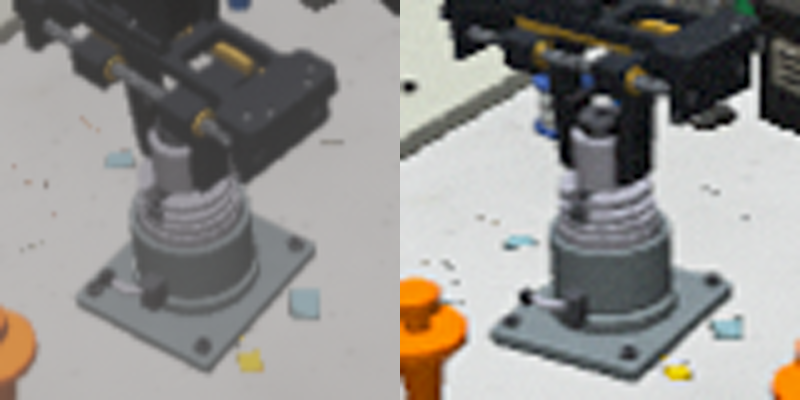

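View pics/w8z.png

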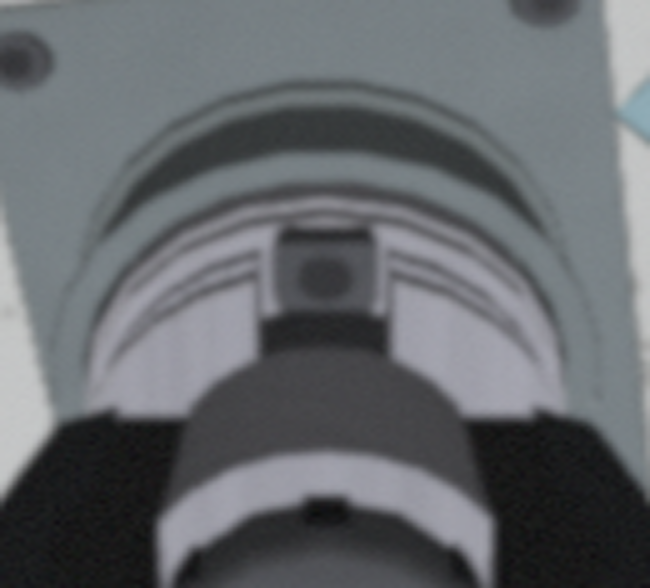

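Call:
apply_moves(targets=[[0.02,0,0,0,0,0,0],[0.02,0,0,0,0,0,0]])

```text
time_s: 13.4
eef_pos: [0.4989, 0.1345, 0.103]
orientation: [0.07, 0.705, 0.068, -0.702]
contact_force: [-0.9, 0.2, -4.5]
opening: 0.0295
```

Call:
apply_moves(targets=[[0.02,0.0022,0,0,0,0,0],[0.02,0.0022,0,0,0,0,0]])

```text
time_s: 13.6
eef_pos: [0.4994, 0.1345, 0.102]
orientation: [0.07, 0.706, 0.068, -0.701]
contact_force: [-13.0, -1.9, 33.4]
opening: 0.0297
```

Run:
```python
from h import *
from workcell import get_obs
o=get_obs();print(o['contact_force'],o['moment'],o['eef_pos'],o['time_s'],o['opening'])
go((.4983,.1343,.102),down(-78.8))
```

```text
[-13.04597033  -1.92841065  33.36500542] [-0.27743223  2.35709637 -0.03870585] [0.49938006 0.13453751 0.10204248] 13.6 0.0297324860917453
turn [-0.0001 -0.0074 -0.0039] deg 0.5 | then shift (new tool axes) [0.     0.     0.0011] | dist 0.001 | shift in current axes [0.     0.     0.0011]
```

Call:
apply_moves(targets=[[0.02,0.0014,0,0.001,0,-0.007,-0.003]])

```text
time_s: 13.7
eef_pos: [0.4992, 0.1345, 0.1022]
orientation: [0.069, 0.705, 0.069, -0.702]
contact_force: [1.3, 1.7, 4.9]
opening: 0.0298
```

Call:
apply_moves(targets=[[0.02,0.0012,0,0.0006,0,-0.004,-0.002]])

```text
time_s: 13.8
eef_pos: [0.4992, 0.1345, 0.1022]
orientation: [0.069, 0.704, 0.069, -0.703]
contact_force: [-3.0, 1.0, 8.4]
opening: 0.0295
```

Run:
```python
from h import *
from workcell import get_obs
o=get_obs();print(o['contact_force'],o['moment'],o['eef_pos'],o['time_s'],o['opening'])
go((.4983,.1343,.102),down(-78.8))
```

```text
[-3.0167815   0.99496327  8.42473195] [-0.13971791  0.48862428 -0.00939517] [0.49924917 0.13446729 0.10216343] 13.8 0.02946721428834179
turn [ 0.0001 -0.0021  0.0004] deg 0.1 | then shift (new tool axes) [ 0.0002 -0.      0.001 ] | dist 0.001 | shift in current axes [ 0.0002 -0.      0.001 ]
```

Call:
apply_moves(targets=[[0.034,0.0008,0,0.0003,0,-0.001,0],[0.042,0.0006,0,0,0,0,0],[0.055,0,0,0,0,0,0],[0.07,0,0,0,0,0,0],[0.07,0,0,0,0,0,0]], grip_force=5)

```text
time_s: 14.3
eef_pos: [0.4995, 0.1344, 0.1004]
orientation: [0.069, 0.704, 0.069, -0.703]
contact_force: [-1.0, -0.1, 0.0]
opening: 0.0641
```

Run:
```python
from h import *
i,o,p,d=shot("wrist","w9");print(o['contact_force'],o['moment'],o['eef_pos'],o['time_s'],o['opening'])
P=cloud(i,d);z=P[...,2]
from pickle import load
def fl(P):
    z=P[...,2];m=np.zeros(z.shape,bool);m[150:260,195:320]=(z[150:260,195:320]>.093)&(z[150:260,195:320]<.1005)
    q=P[m];r=np.hypot(q[:,0]-.499,q[:,1]-.134);q=q[(r>.0195)&(r<.027)];A=np.c_[q[:,:2]-[.499,.134],np.ones(len(q))];return len(q),np.median(q[:,2]),np.linalg.lstsq(A,q[:,2],rcond=None)[0]
print(fl(P));i8,o8,p8,d8=load(open("w8.pkl","rb"));print(fl(cloud(i8,d8)))
```

```text
[-0.95190473 -0.1256483   0.03908491] [-0.05518137  0.23404519 -0.01674619] [0.49954912 0.13437353 0.10043521] 14.3 0.06410660135548717
(1741, np.float64(0.09636674015697891), array([-0.00179462,  0.00050248,  0.0963751 ]))
(982, np.float64(0.09628972372681964), array([-0.01382404, -0.00117898,  0.09652497]))
```

Call:
apply_moves(targets=[[0.07,-0.01,0,0,0,0,0],[0.07,-0.02,0,0,0,0,0],[0.07,-0.025,0,0,0,0,0],[0.07,-0.025,0,0,0,0,0],[0.07,-0.025,0,0.01,0,0,0],[0.07,0,0,0.025,0,0,0],[0.07,0,0,0.025,0,0,0],[0.07,0,0,0.02,0,0,0],[0.07,0,0,0,0,0,0]])

```text
time_s: 15.25
eef_pos: [0.4186, 0.1183, 0.2151]
orientation: [0.069, 0.706, 0.069, -0.701]
contact_force: [0.4, 0.3, -0.5]
opening: 0.0701
```

Run:
```python
from h import *
i,o,p,d=shot("wrist","w10");print(o['contact_force'],o['eef_pos'],o['time_s'])
P=cloud(i,d);z=P[...,2]
r=np.hypot(P[...,0]-.499,P[...,1]-.134);m=(z>.09)&(z<.101)&(r<.027)&(r>.0195)
q=P[m];A=np.c_[q[:,:2]-[.499,.134],np.ones(len(q))];print(m.sum(),np.median(q[:,2]),np.linalg.lstsq(A,q[:,2],rcond=None)[0])
for lo,hi,a,b in [(.078,.082,0,.03),(.086,.091,0,.03),(.005,.016,.045,.07)]:
    mm=(z>lo)&(z<hi)&(r>a)&(r<b);print(lo,mm.sum(),np.median(z[mm]) if mm.any() else None)
i2,o2,p2,d2=shot("side","s10");i3,o3,p3,d3=shot("scene","c10")
a=cv2.resize(p2[120:220,160:260],(390,390),interpolation=cv2.INTER_CUBIC);b=cv2.resize(p3[150:220,190:260],(390,390),interpolation=cv2.INTER_CUBIC)
cv2.imwrite("pics/m10.png",np.hstack([a,b])[:,:,::-1])
```

```text
[ 0.41088266  0.34469002 -0.510706  ] [0.41858587 0.1183425  0.21507694] 15.25
1177 0.09637410211400932 [8.63310649e-05 2.23904403e-03 9.63323576e-02]
0.078 78 0.07932402361891586
0.086 259 0.08830652790360022
0.005 4145 0.011370439301013169
```

View pics/m10.png

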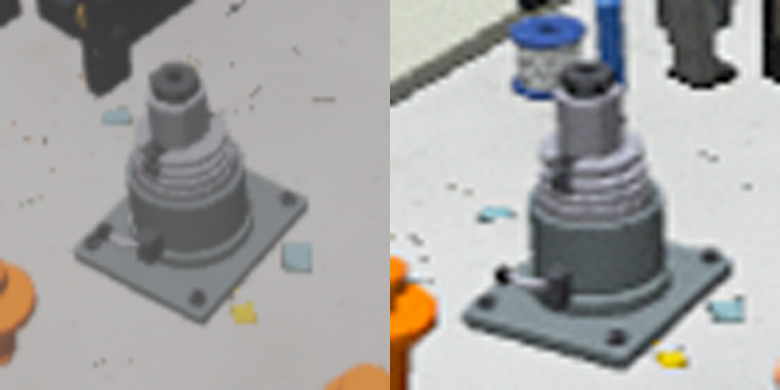

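View pics/w10.png

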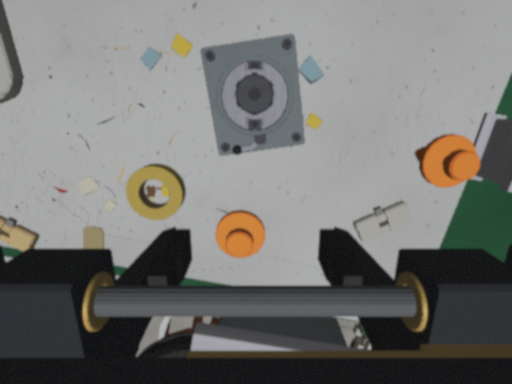

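View pics/s10.png

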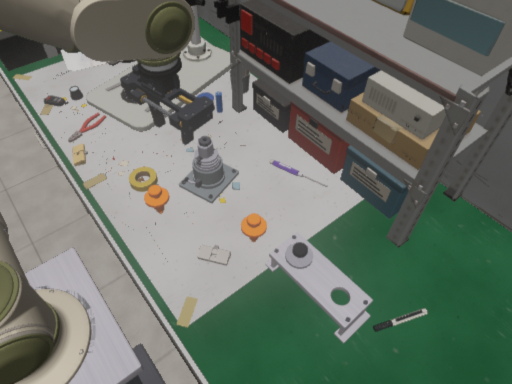

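```bash
python3 -c "
from workcell import *
print(finish_job())"
```

```text
the job is handed in; nothing more can be done
None
```

The cutter arbor is in the bench spindle with its slots over the dogs and its flange down on the face. I let go of it and handed the job in at about 15 s of the 58 s allowed.

**How it went**
- I measured the dog line with the wrist camera at about 11° and turned the arbor to match. The slots dropped over the dogs with no contact force, so I did not need to feel for the position.
- The plunger slid down under about 10 N including the arbor's weight. The last firm push read 33 N at the wrist (about 37 N with the weight), which is under the 60 N ramming limit. These are readings taken at the end of moves, not continuous ones.
- When I eased off to relieve a side load, the arbor lifted by about 1 mm. I pressed it home again, took out most of the side load and slight tilt, and then opened the fingers.

**Last checks**
- After release, the flange top measured 96.4 mm above the bench and level to about 0.1°. The expected height is 97 mm. The camera also reads known surfaces 0.6–0.7 mm low, so this agrees with flush on the face.
- The dogs show in both slots, and the gripper is well clear and touching nothing.
- In the last pictures the plug, orange look-alikes, tape, lock cylinder and screwdriver look to be where they started. I checked these by eye only.
- The cameras disagreed by 2–3 mm on where things were, so I used the wrist camera's positions. No check failed.

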